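# Clear the well block and hold the probe free in its bore

### The arm

A 6-joint arm with a two-finger parallel gripper is mounted at the origin on the work surface. World frame = base frame: x ahead of the robot, y to its left, z up, the work surface at z = 0. Lengths are in m, angles in degrees, forces in N, time in s.
With the tool pointing down it reaches from about 0.325 to 0.775 m from the base axis. Payload 5.5 kg.
Tool frame: the origin (TCP) lies at the centre of the arm's flange, where the gripper is bolted on; the fingertips stand 182 mm ahead of it and the grasp point (between the pads) lies 163 mm ahead of it; z points along the fingers, y is the direction in which the jaws open and shut (so a half turn about z gives the same grasp; the last joint's range is limited). The gripper opens to 88 mm and grips with 3 to 60 N. Pads are 20 mm wide; open, the fingers measure 115 mm over their backs; the gripper's body (75 mm by 178 mm) begins 61 mm behind the grasp point.
Start: joints at [-76.473, 5.22, 70.514, -0, 104.267, -3.249], TCP at [0.173, -0.574, 0.405] pointing down, gripper open.
Joint ranges: [-164.24, 164.24], [-49.07, 125.15], [9.68, 141.18], [-86.29, 266.29], [3.28, 154.24], [-151.56, 151.56]. Speed limits (degrees/s): [147.25, 147.25, 172.46, 180, 180, 180].

### API

Orientations are given as [roll, pitch, yaw] about the fixed x, y, z axes, in that order (R = Rz(yaw) Ry(pitch) Rx(roll)).
In Python, from station import r gives the robot as it stands. The module is installed in compiled form; this text tells all that it offers. Calls block until the motion is done:
- r.reach(position, orientation): joint-space move of the TCP to a pose.
- r.servo_line(position, rotation=None, speed=0.15): straight line of the TCP; rotation=None keeps the orientation; speed is the mean speed in m/s.
- r.move_joints(angles): joint-space move.
- r.let_go() and r.grab(squeeze=None): open the fingers fully, or close them until they stop; squeeze is the grip in N (None keeps the last).
- r.wait(seconds).
- r.inverse_kinematics(position, orientation): joint angles nearest the present ones, or None.
- r.sense(): the state.
- r.snapshot(name): name is "side" or "top"; returns a dict with "frame" (384x512x3 uint8, red, green, blue), "fx", "fy", "cx", "cy" (pixels), "dist_coeffs" ([k1, k2, p1, p2, k3] as OpenCV has them; the pictures are not rectified), "R" (3x3) and "t" (3): a world point X has camera coordinates R X + t. Camera axes: x right, y down, z forward; pixel columns grow to the right and rows downward; lengths in m; the calibration is good to about 2 mm. A picture is of the moment at which its call begins. There is no depth.
A pose or a line that the arm cannot do raises r.IKError and nothing moves.
- r.hand_in(): hands the job in, once; it reports no verdict.
The state is a dict: "clock": time; "joints": joint angles; "joint_vel": joint speeds; "joint_torque": joint torques, N m; "tcp_pos": TCP position; "orientation": TCP orientation; "contact_force": force on the tool from outside, world axes, zero at the start; "torque": the same for the moment, N m; "opening": finger opening in m.
Only numpy, scipy, OpenCV 4.12 (cv2) and the standard library are available. Lean on these libraries where they do the work, as an engineer would, in place of code of your own. Each camera call takes 0.05 s, during which the arm holds its last target. There are 200 camera calls.

### The job

Take the scraper and wipe the three porcelain chips off the deck of the grey metal well block into the catch tray at its end, without touching the chips with the gripper, then set the scraper down on the bench. Take the thermometer probe out of its stand and lower its rod into the bore in the deck, never touching the block with the probe, until the tip is about 40 mm below the deck. Finish holding it there, still, upright and centred in the bore, in the gripper, and leave the other things on the bench where they are.

Things in the scene. Friction and masses are not known exactly. Their poses are not given: they have to be found in the camera images.
- well_block: Fixed block heater with its catch tray. Origin: on the bench under the centre of the whole. The grey metal block spans own x -60..60, y -115..25, z 0..70 mm; its flat top is the deck (70 mm above the bench). The open dark steel catch tray adjoins the deck's +y end: x -70..70, y 25..115, rim 50 mm high, walls and floor 3 mm. The bore is at own x 0, y -45 mm. Its yaw is within 0.3 rad of the world axes.
- bore_mouth (a point): Centre of the bore's mouth, level with the deck. The bore is a plain round blind hole straight down, 22 mm in diameter, 60 mm deep.
- tray_floor (a point): Centre of the catch tray, 5 mm above the bench. The tray's open mouth lies above it.
- chip_a: One of three alike loose white porcelain chips lying flat on the deck on any side of the bore (they may lie over it), irregular, about 26 x 30 mm (own x, y) and 6 mm thick, 11 g. Origin: centre of its underside. They are too big to fall into the bore. They start at least 15 mm in from the deck's edges (their centres) and at least 45 mm from the deck's end that faces away from the tray.
- chip_b: One of three alike loose white porcelain chips lying flat on the deck on any side of the bore (they may lie over it), irregular, about 26 x 30 mm (own x, y) and 6 mm thick, 11 g. Origin: centre of its underside. They are too big to fall into the bore. They start at least 15 mm in from the deck's edges (their centres) and at least 45 mm from the deck's end that faces away from the tray.
- chip_c: One of three alike loose white porcelain chips lying flat on the deck on any side of the bore (they may lie over it), irregular, about 26 x 30 mm (own x, y) and 6 mm thick, 11 g. Origin: centre of its underside. They are too big to fall into the bore. They start at least 15 mm in from the deck's edges (their centres) and at least 45 mm from the deck's end that faces away from the tray.
- scraper: Loose hand scraper standing on its blade, about 140 g. Origin: centre of its underside. Blade: black plastic, 120 mm long (own x), 14 thick (own y), 0..30 mm high (z). Above it a wooden grip block, centred, 60 mm long (x), 24 thick (y), from z 30 to z 74 mm: pinch it across y. It stands to one side of the block, its long axis within 0.5 rad of world x.
- stand: Fixed white stand for the probe: a base and a top plate 80 x 80 mm on four thin legs; plate's top 100 mm above the bench, hole of 18 mm in its middle. Origin: on the bench under its centre. It stands on the other side of the block from the scraper.
- probe: Thermometer probe hanging upright in the stand, loose, about 120 g. Origin: centre of the underside of its round flange (34 mm across, z 0..6 mm), which rests on the stand's top plate. Below, a steel rod of 8 mm diameter to z -85 mm; above, a square grey handle 24 x 24 mm (own x, y), from z 6 to z 68 mm: pinch it by two opposite flat sides.
- probe_tip (a point): Lowest point of the probe's rod, 85 mm below the probe's origin on its axis.
- dish: Bystander, leave alone: closed clear petri dish, 92 mm across, 16 high mm. Origin: centre of its underside.
- reagent: Bystander, leave alone: amber reagent bottle, 68 mm across, 150 high mm. Origin: centre of its underside.
- beaker: Bystander, leave alone: glass beaker, 72 mm across, 90 high mm. Origin: centre of its underside.
- spatula: Bystander, leave alone: thin steel lab spatula lying flat, 170 long, 12 wide, 4 high mm. Origin: centre of its underside.
- tube_rack: Bystander, leave alone: white rack of small tubes, 100 x 130, 92 high mm. Origin: centre of its underside.
- vial: Bystander, leave alone: small glass vial, 26 mm across, 45 high mm. Origin: centre of its underside.
- timer: Bystander, leave alone: white bench timer, 70 x 70 x 22 mm. Origin: centre of its underside.
- stopper: Bystander, leave alone: black rubber stopper, 34 mm across, 26 high mm. Origin: centre of its underside.
Things that resemble listed ones, but are neither listed nor needed, are in the scene too. Of the things that look like the scraper, take the one that is farthest to the robot's right at the start.

How it is judged (in metres and radians):
On the way, in this order (a step that is already met when the one before it is completed fails the run):
1. all three chips are off the deck in the catch tray while the scraper is in the gripper (x of chip_a in the frame of well_block between -0.07 and 0.07 m and y of chip_a in the frame of well_block between 0.025 and 0.115 m and z of each of chip_a, chip_b, chip_c in the frame of well_block below 0.045 m and x of chip_b in the frame of well_block between -0.07 and 0.07 m and y of chip_b in the frame of well_block between 0.025 and 0.115 m and x of chip_c in the frame of well_block between -0.07 and 0.07 m and y of chip_c in the frame of well_block between 0.025 and 0.115 m and contact force between the fingers and scraper above 1 N), for 0.2 s.
2. the scraper is set down on the bench and let go (height (world z) of scraper below 0.03 m and contact force between the fingers and scraper below 0.1 N and contact force between scraper and well_block below 0.1 N and contact force between scraper and stand below 0.1 N and linear speed of scraper below 0.02 m/s), for 0.2 s.
3. the probe's tip is 30 to 50 mm down in the bore, centred, upright and held still (z of probe_tip in the frame of well_block between 0.02 and 0.04 m and horizontal distance between probe_tip and bore_mouth below 0.004 m and angle between probe's own z axis and vertical below 0.07 rad and contact force between the fingers and probe above 2 N and linear speed of probe below 0.01 m/s and contact force between probe and well_block below 0.2 N), for 0.2 s.
At the end, for the whole second after the job is handed in: The probe is held in the gripper, still, within 0.07 rad of upright, its tip 30 to 50 mm below the deck and within 4 mm of the bore's axis, nothing of it touching the block; the three chips lie in the catch tray; the scraper lies or stands released on the bench, off the block and the stand (all of step 2 and all of step 3 and x of chip_a in the frame of well_block between -0.07 and 0.07 m and y of chip_a in the frame of well_block between 0.025 and 0.115 m and z of each of chip_a, chip_b, chip_c in the frame of well_block below 0.045 m and x of chip_b in the frame of well_block between -0.07 and 0.07 m and y of chip_b in the frame of well_block between 0.025 and 0.115 m and x of chip_c in the frame of well_block between -0.07 and 0.07 m and y of chip_c in the frame of well_block between 0.025 and 0.115 m); the arm keeps its last pose, push and grip.
It fails at once if the probe touches the well block (over 0.5 N) (contact force between probe and well_block above 0.5 N).
It fails at once if the gripper or arm touches a chip (contact force between any of the fingers, the arm and chip_a above 0.5 N or contact force between any of the fingers, the arm and chip_b above 0.5 N or contact force between any of the fingers, the arm and chip_c above 0.5 N).
It fails at once if a bystander is moved by more than 30 mm (distance of any of dish, reagent, beaker, spatula, tube_rack, vial, timer, stopper from where it was at the start of the episode above 0.03 m).
It also fails if it takes over 72 s, if anything falls off the work surface, if the arm or the gripper's body presses on something with over 40 N, if the wrist force passes 120 N, or if a joint passes its speed limit or range.

## Working session

There is one attempt and no reset: what is moved stays moved. The work goes in short steps, each a Python script; the robot and the scene stay as the last script left them, time stands still between calls to the robot, and variables do not carry over. Pictures are saved under pics/ and viewed, about 8 in all and at most 12, crops included, and the job is handed in when it is done.

```bash
mkdir -p pics
cat > h.py <<'E'
import numpy as np, cv2, pickle
def ray(s,u,v):
    K=np.array([[s['fx'],0,s['cx']],[0,s['fy'],s['cy']],[0,0,1.]])
    p=cv2.undistortPoints(np.array([[[u,v]]],float),K,np.array(s['dist_coeffs'],float))[0,0]
    R=np.array(s['R']);t=np.array(s['t'])
    return -R.T@t, R.T@np.array([p[0],p[1],1.])
def onz(s,u,v,z):
    c,d=ray(s,u,v); return c+d*(z-c[2])/d[2]
def proj(s,X):
    K=np.array([[s['fx'],0,s['cx']],[0,s['fy'],s['cy']],[0,0,1.]])
    return cv2.projectPoints(np.array(X,float).reshape(-1,3),cv2.Rodrigues(np.array(s['R'],float))[0],np.array(s['t'],float),K,np.array(s['dist_coeffs'],float))[0][:,0]
def save(s,name,crop=None,k=1.5):
    im=s['frame'][:,:,::-1]
    if crop: a,b,c,d=crop; im=im[b:d,a:c]
    cv2.imwrite(f'pics/{name}.png',cv2.resize(im,None,fx=k,fy=k,interpolation=cv2.INTER_CUBIC))
E
python3 - <<'E'
from station import r; from h import *
for n in('top','side'):
    s=r.snapshot(n); pickle.dump(s,open(n+'0.pkl','wb')); save(s,n+'0')
    print(n,-np.array(s['R']).T@s['t'],s['fx'])
print(r.sense())
E
```

```text
top [0.31150946 0.04227937 1.25886408] 428.56270020373523
side [-0.15174569 -0.61831017  1.24316322] 471.33283065850065
{'clock': 0.1, 'joints': array([-7.64727928e+01,  5.26036757e+00,  7.05720931e+01, -1.03305657e-03,
        1.04267367e+02, -3.24930909e+00]), 'joint_vel': array([-0.02259102, -0.22254824, -0.11880032,  0.04719014,  0.03098639,
        0.02009123]), 'joint_torque': array([ 2.74401747e-03, -4.47856450e+01, -4.07571530e+01,  7.00352644e-02,
        2.84174213e-02, -1.14454738e-04]), 'tcp_pos': array([ 0.17318743, -0.57452711,  0.40363169]), 'orientation': array([-1.79900276e+02, -4.65826349e-03,  1.67762585e+01]), 'contact_force': array([-0.437898  , -0.19401099, -0.2614396 ]), 'torque': array([-0.05268739,  0.00092278, -0.02454009]), 'opening': 0.0877239827997633}
```

View pics/top0.png

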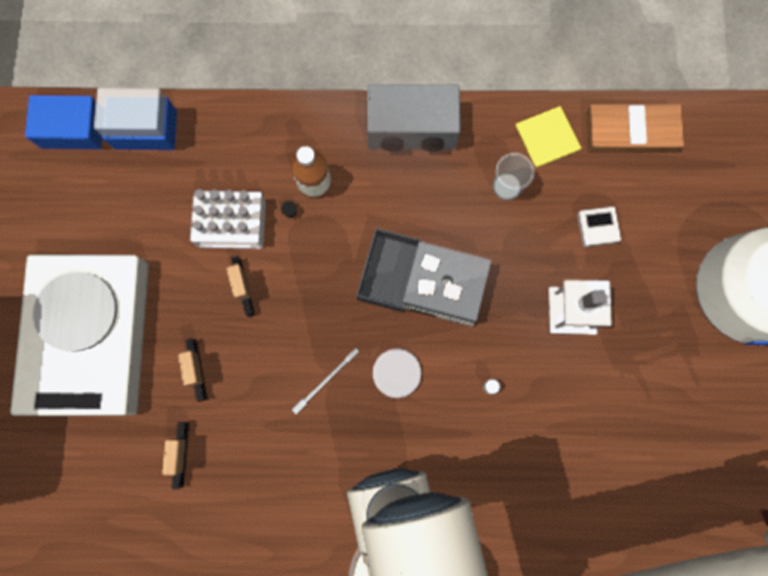

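View pics/side0.png

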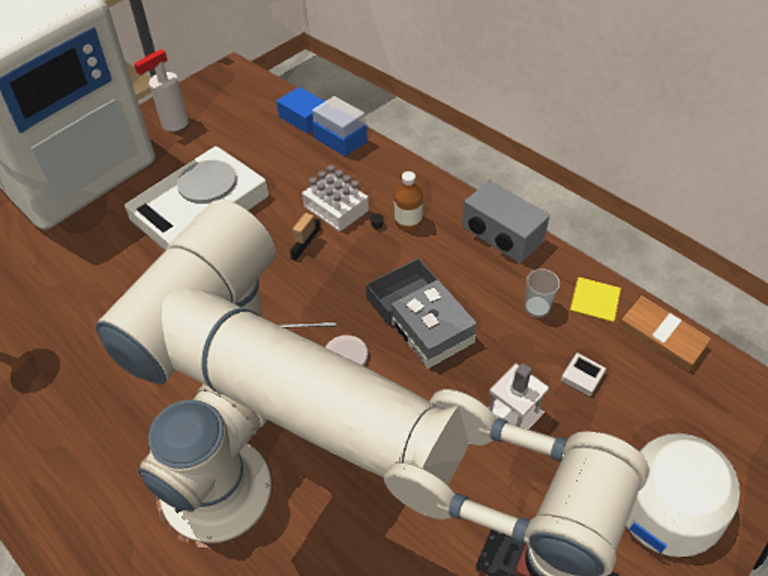

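Run:
```python
from h import *
s=pickle.load(open('top0.pkl','rb'))
im=s['frame'][:,:,::-1]
a=cv2.resize(im[145:225,230:335],None,fx=7,fy=7,interpolation=cv2.INTER_CUBIC)
cv2.imwrite('pics/block.png',a)
b=cv2.resize(im[165:215,145:180],None,fx=11,fy=11,interpolation=cv2.INTER_CUBIC)
c=cv2.resize(im[180:230,358:410],None,fx=7.8,fy=11,interpolation=cv2.INTER_CUBIC)
cv2.imwrite('pics/ss.png',np.hstack([b,c[:, :405]]))
print(onz(s,0,0,0),onz(s,511,383,0), onz(s,160,191,.05))
```

```text
[1.16840374 0.87729318 0.        ] [ 0.02747091 -0.64369018  0.        ] [0.5421788  0.32936148 0.05      ]
```

View pics/block.png

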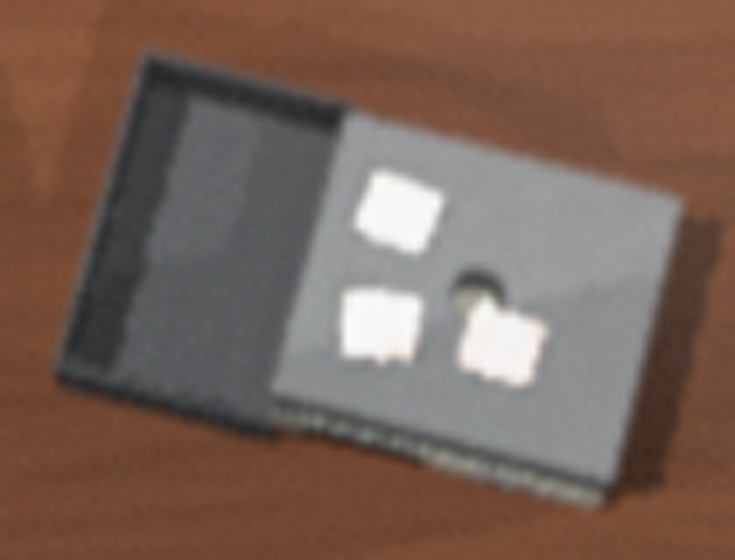

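View pics/ss.png

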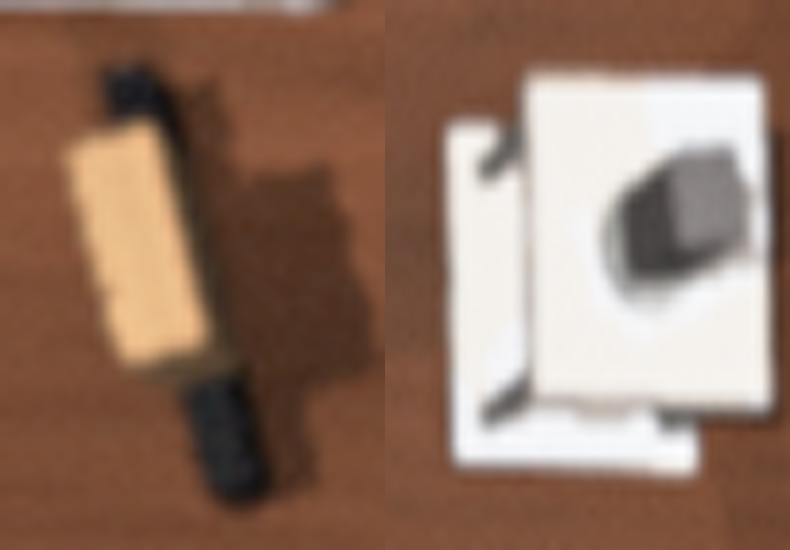

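```bash
cat > fit.py <<'E'
from h import *
from scipy.optimize import least_squares
s=pickle.load(open('top0.pkl','rb'))
cv=lambda u,v,k,ox,oy,kx=None:((u+.5)/(kx or k)-.5+ox,(v+.5)/k-.5+oy)
def fit(X,P,x0):
    X=np.array(X,float);P=np.array(P)
    def T(q):
        c,n=np.cos(q[2]),np.sin(q[2]); Y=X.copy(); Y[:,0]=q[0]+c*X[:,0]-n*X[:,1];Y[:,1]=q[1]+n*X[:,0]+c*X[:,1];return Y
    o=least_squares(lambda q:(proj(s,T(q))-P).ravel(),x0)
    return o.x,np.abs(o.fun).max(),T(o.x)
B=lambda u,v:cv(u,v,7,230,145)
X=[(.06,.025,.07),(-.06,.025,.07),(.06,-.115,.07),(-.06,-.115,.07),(.07,.115,.05),(-.07,.115,.05),(0,-.045,.07)]
P=[B(351,110),B(272,395),B(685,203),B(606,484),B(145,50),B(57,377),B(478,297)]
if __name__=='__main__':
    q,e,_=fit(X,P,[.55,0,-.2]);print('block',q,e)
    c,n=np.cos(q[2]),np.sin(q[2])
    print('bore',q[0]+n*.045,q[1]-c*.045)
    for u,v in[(400,212),(381,325),(502,345)]:
        w=onz(s,*B(u,v),.076)[:2]-q[:2];print('chip',c*w[0]+n*w[1],-n*w[0]+c*w[1])
    S=lambda u,v:cv(u,v,11,145,165)
    q,e,_=fit([(.03,.012,.074),(.03,-.012,.074),(-.03,-.012,.074),(-.03,.012,.074)],[S(65,152),S(158,122),S(212,342),S(125,365)],[.5,.3,0]);print('scraper',q,e)
    G=lambda u,v:cv(u-385,v,11,358,180,7.8)
    q,e,_=fit([(.04,.04,.1),(.04,-.04,.1),(-.04,-.04,.1),(-.04,.04,.1)],[G(525,72),G(763,75),G(773,411),G(535,403)],[.5,-.3,0]);print('stand',q,e)
    h=.012
    q,e,_=fit([(h,h,.168),(h,-h,.168),(-h,-h,.168),(-h,h,.168)],[G(675,160),G(738,148),G(749,235),G(682,250)],[.5,-.3,0]);print('handle',q,e)
E
python3 fit.py
```

```text
block [ 0.56379185 -0.02159355 -0.25586592] 1.0154662303164343
bore 0.5524031083169734 -0.06512855384918609
chip 0.024753402725046142 -0.005277495890230057
chip -0.022225116933394438 -0.009539076256777374
chip -0.01751611438106663 -0.05835218128156616
scraper [0.54959416 0.33192306 0.29861634] 0.3340545395307686
stand [ 0.50874999 -0.31623448 -0.00600673] 0.8282418483765923
handle [ 0.50712223 -0.31594285  0.12310071] 0.835675778915288
```

Run:
```python
from station import r; from h import *
yaw=np.degrees(.2986); x,y=.5496,.3319
p=lambda a:np.round(a,4)
r.reach([x,y,.36],[180,0,yaw]); st=r.sense(); print(p(st['tcp_pos']),p(st['orientation']),p(st['joints']))
r.servo_line([x,y,.2185],speed=.12)
r.grab(40); st=r.sense(); print(p(st['tcp_pos']),st['opening'],st['contact_force'],st['clock'])
r.servo_line([x,y,.36],speed=.15)
st=r.sense(); print(p(st['tcp_pos']),st['opening'],st['contact_force'],st['clock'])
s=r.snapshot('side'); t=r.snapshot('top')
pickle.dump((s,t),open('g.pkl','wb'))
u=proj(s,[x,y,.17])[0].astype(int); v=proj(t,[x,y,.17])[0].astype(int); print(u,v)
g=lambda s,u:cv2.resize(s['frame'][max(u[1]-50,0):,max(u[0]-50,0):][:100,:100,::-1],(400,400),interpolation=cv2.INTER_CUBIC)
cv2.imwrite('pics/g.png',np.hstack([g(s,u),g(t,v)]))
```

```text
[0.55   0.3312 0.3601] [ 1.799896e+02 -5.400000e-03  1.704210e+01] [ 2.802250e+01  1.150040e+01  6.814300e+01 -1.140000e-02  1.003533e+02
  1.009784e+02]
[0.5496 0.3319 0.2185] 0.02393276816775824 [-0.17649933  0.26846214 -0.14388538] 5.8583
[0.5495 0.3319 0.3584] 0.02386012999175694 [-0.63157316  0.37129934 -1.92475924] 6.95
[198 127] [148 179]
```

View pics/g.png

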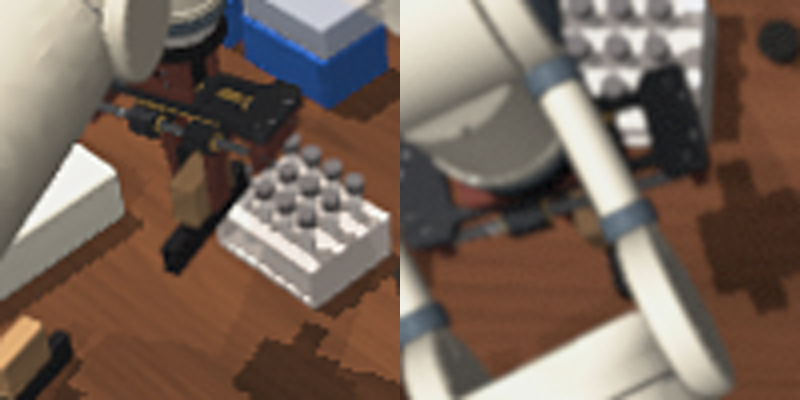

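```bash
cat >> h.py <<'E'
BQ=(.5638,-.0216,-.2559)
def bw(x,y,q=BQ):
    c,n=np.cos(q[2]),np.sin(q[2]); return [q[0]+c*x-n*y,q[1]+n*x+c*y]
E
python3 - <<'E'
from station import r; from h import *
def st(m):
    s=r.sense(); print(m,np.round(s['tcp_pos'],4),np.round(s['orientation'],2),s['opening'].__round__(4),np.round(s['contact_force'],2),round(s['clock'],2))
o=[180,0,np.degrees(BQ[2])]
r.reach([*bw(0,-.1),.36],o); r.wait(.2); st('above')
r.servo_line([*bw(0,-.1),.2905],speed=.08); r.wait(.2); st('down')
r.servo_line([*bw(0,-.04),.2905],speed=.06); st('mid')
r.servo_line([*bw(0,.040),.2905],speed=.06); r.wait(.3); st('end')
s=r.snapshot('side'); t=r.snapshot('top')
pickle.dump((s,t),open('sw.pkl','wb'))
g=lambda s,u:cv2.resize(s['frame'][u[1]-60:u[1]+60,u[0]-50:u[0]+50,::-1],(400,480),interpolation=cv2.INTER_CUBIC)
P=[*bw(0,.03),.06]
cv2.imwrite('pics/sw.png',np.hstack([g(s,proj(s,P)[0].astype(int)),g(t,proj(t,P)[0].astype(int))]))
E
```

```text
above [ 0.5388 -0.1176  0.3599] [-179.99    0.    -14.58] 0.0239 [ 0.45 -0.09 -1.93] 8.9
down [ 0.5386 -0.1184  0.2912] [ 1.800e+02 -7.000e-02 -1.466e+01] 0.0236 [-0.45  0.09 -1.75] 10.12
mid [ 0.5536 -0.0605  0.2905] [179.99   0.   -14.68] 0.0237 [-0.94  0.43 -1.52] 11.27
end [0.5739 0.0169 0.2906] [-180.     -0.    -14.68] 0.0235 [ 0.01  0.21 -1.67] 13.05
```

View pics/sw.png

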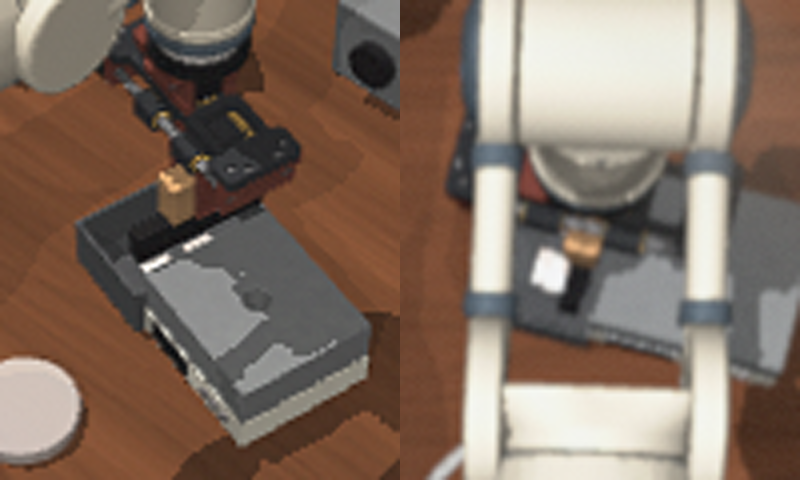

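Run:
```python
from station import r; from h import *
o=[180,0,np.degrees(.2986)]
r.servo_line([*bw(0,.040),.36],speed=.1); r.reach([.55,.27,.36],o); r.wait(.2)
s=r.snapshot('side'); t=r.snapshot('top')
pickle.dump((s,t),open('sw2.pkl','wb'))
g=lambda s,u:cv2.resize(s['frame'][u[1]-50:u[1]+50,u[0]-50:u[0]+50,::-1],(400,400),interpolation=cv2.INTER_CUBIC)
P=[*bw(0,.03),.06]
cv2.imwrite('pics/sw2.png',np.hstack([g(s,proj(s,P)[0].astype(int)),g(t,proj(t,P)[0].astype(int))]))
print(r.sense()['clock'])
```

```text
15.2917
```

View pics/sw2.png

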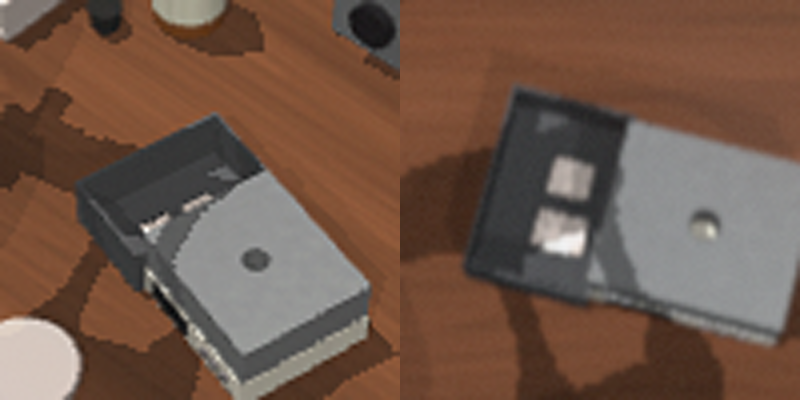

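Run:
```python
from station import r; from h import *
def st(m):
    s=r.sense(); print(m,np.round(s['tcp_pos'],4),np.round(s['orientation'],2),s['opening'].__round__(4),np.round(s['contact_force'],2),round(s['clock'],2))
s,t=pickle.load(open('sw2.pkl','rb')); P=[*bw(0,.03),.06]
for n,c,u,v in(('s',s,256,261),('t',t,705-400,224)):
    k=proj(c,P)[0].astype(int); print(n,onz(c,(u+.5)/4-.5+k[0]-50,(v+.5)/4-.5+k[1]-50,.07))
yaw=np.degrees(.2986); x,y=.5496,.3319
r.servo_line([x,y,.36]); r.servo_line([x,y,.2193],speed=.12); r.wait(.2); st('place')
r.let_go(); r.wait(.1); st('rel')
r.servo_line([x,y,.38],speed=.2)
o=[180,0,7.5]; x,y=.5075,-.316
r.reach([x,y,.42],o); r.wait(.2); st('over')
t=r.snapshot('top');pickle.dump(t,open('rel.pkl','wb'))
r.servo_line([x,y,.303],speed=.1); r.wait(.2); st('pre')
r.grab(15); r.wait(.2); st('grab')
r.servo_line([x,y,.425],speed=.08); r.wait(.2); st('lift')
s=r.snapshot('side'); t2=r.snapshot('top'); pickle.dump((s,t2),open('lift.pkl','wb'))
g=lambda s,P:(lambda u:cv2.resize(s['frame'][u[1]-50:u[1]+50,u[0]-40:u[0]+40,::-1],(400,500),interpolation=cv2.INTER_CUBIC))(proj(s,P)[0].astype(int))
cv2.imwrite('pics/lift.png',np.hstack([g(s,[x,y,.2]),g(t,[.55,.332,.03])]))
```

```text
s [ 0.5506214  -0.06762587  0.07      ]
t [ 0.55392037 -0.06476144  0.07      ]
place [0.5497 0.332  0.2199] [-1.7999e+02 -5.0000e-02  1.7110e+01] 0.0238 [ 0.05 -0.89 -1.91] 17.38
rel [0.5496 0.3319 0.2193] [180.     0.    17.11] 0.0877 [-0.68 -0.33  0.25] 18.57
over [ 0.5079 -0.3154  0.4199] [-179.99    0.      7.56] 0.0878 [ 0.06  0.11 -0.68] 22.03
pre [ 0.5076 -0.316   0.3037] [ 1.7996e+02 -5.0000e-02  7.5000e+00] 0.0875 [ 0.09 -0.1  -0.04] 23.6
grab [ 0.5075 -0.316   0.303 ] [-180.     0.     7.5] 0.0244 [0.08 0.06 1.04] 24.79
lift [ 0.5075 -0.316   0.4247] [-1.7998e+02  2.0000e-02  7.5000e+00] 0.0244 [ 0.02  0.2  -1.41] 26.67
```

View pics/lift.png

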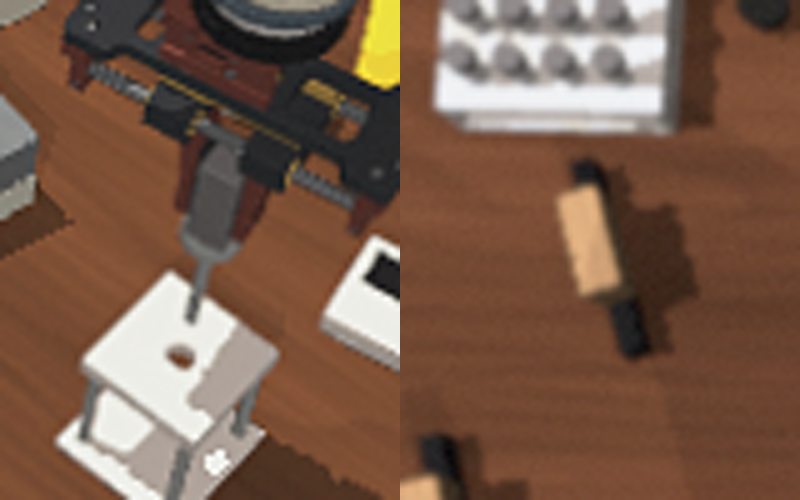

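Run:
```python
from station import r; from h import *
def st(m):
    s=r.sense(); print(m,np.round(s['tcp_pos'],4),np.round(s['orientation'],2),s['opening'].__round__(4),np.round(s['contact_force'],2),round(s['clock'],2))
s0,t0=pickle.load(open('sw2.pkl','rb'))
for n,c in(('s',s0),('t',t0)):
    k=proj(c,[*bw(0,-.045),.07])[0]; i,j=k.round().astype(int)
    g=c['frame'].astype(float).mean(2)[j-7:j+8,i-7:i+8]; bg=np.median(g); 
    w=np.clip(bg-g-12,0,None); Y,X=np.mgrid[j-7:j+8,i-7:i+8]
    print(n,k,bg,(w*X).sum()/w.sum(),(w*Y).sum()/w.sum()); print(g[2:-2,2:-2].astype(int))
x,y=.5523,-.0655; o=[180,0,7.5]
r.reach([x,y,.425],o); r.wait(.2); r.servo_line([x,y,.288+.085],speed=.08); r.wait(.4); st('hover')
s=r.snapshot('side'); t=r.snapshot('top'); pickle.dump((s,t),open('hov.pkl','wb'))
u=proj(s,[x,y,.1])[0].astype(int);v=proj(t,[x,y,.1])[0].astype(int);print(u,v)
g=lambda s,u,k:cv2.resize(s['frame'][u[1]-k:u[1]+k,u[0]-k:u[0]+k,::-1],(400,400),interpolation=cv2.INTER_CUBIC)
cv2.imwrite('pics/hov.png',np.hstack([g(s,u,20),g(t,v,40)]))
```

```text
s [288.3918334  208.11163606] 148.0 288.44148727984344 208.5718199608611
[[146 146 146 147 147 145 147 148 148 147 147]
 [147 148 147 147 148 149 149 150 149 148 147]
 [147 146 146 149 151 149 149 149 149 149 149]
 [146 148 150 140 110  96  87 126 148 149 148]
 [148 150 136  80  77  83  84  81  90 142 148]
 [148 152 108  74  80  85  87  83  80 106 145]
 [148 151 111  71  81  87  87  83  73 117 146]
 [148 149 140  85  69  69  84  81  80 139 150]
 [148 147 150 144 106  90  87 103 139 149 150]
 [147 149 148 151 152 153 153 151 149 149 150]
 [147 148 148 148 148 149 148 149 148 148 150]]
t [298.01131959 187.14989402] 145.66666666666666 298.036883833161 184.9145122371596
[[145 147 145 141 137 139 140 144 144 145 144]
 [147 144 134 119 111 111 121 131 141 145 145]
 [146 137 110  84  76  75  82 102 129 141 146]
 [143 125  96  82  78  74  75  79 106 136 145]
 [142 122 109 113 115 113 113  87  91 132 146]
 [141 129 137 144 141 153 171 131  97 128 145]
 [144 135 141 148 150 168 209 176 120 135 146]
 [144 141 144 145 145 160 200 182 136 138 146]
 [147 144 142 140 141 147 160 163 146 145 146]
 [148 146 146 141 141 140 142 147 146 146 146]
 [145 149 147 143 145 146 145 146 147 148 148]]
hover [ 0.5523 -0.0655  0.3733] [ 1.7999e+02 -2.0000e-02  7.5000e+00] 0.0246 [ 0.02 -0.23 -1.17] 29.17
[288 202] [299 185]
```

View pics/hov.png

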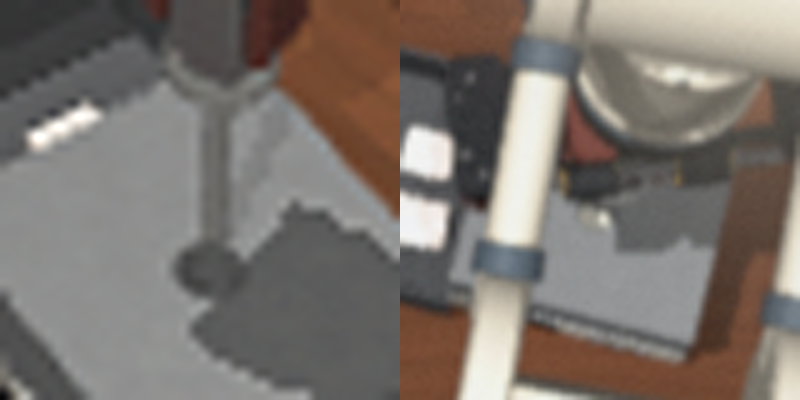

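Run:
```python
from h import *
s,t=pickle.load(open('hov.pkl','rb')); s0,_=pickle.load(open('sw2.pkl','rb'))
print(s['frame'].mean(2).astype(int)[189:214,282:298])
print((s['frame'].mean(2)-s0['frame'].mean(2)).astype(int)[203:213,282:298])
x,y=.5523,-.0655
for dx,dy in((0,0),(.003,0),(0,.003)):
    print(dx,dy,proj(s,[[x+dx,y+dy,.0853],[x+dx,y+dy,.12],[x+dx,y+dy,.165]]).round(2).tolist())
```

```text
[[ 93  92  84 108 120  96  82  75  74  69  89 120 124  94  83  79]
 [ 93 115 143 100 109 119 120 110  83  93 119 123 106  88  77  79]
 [117 140 145 131 100 104 111 116 117 113 112  96 113 133 107  78]
 [142 142 143 142 144 128 117 107 106 105 120 119 144 133 130 113]
 [141 141 141 142 142 145 115 106 100 114 140 144 130 128 128 144]
 [142 142 144 142 141 143 117 107  98 141 144 143 130 128 129 143]
 [143 142 142 140 141 145 106 106  99 139 145 145 130 128 127 143]
 [141 141 143 142 142 146 107 107  96 139 146 130 128 128 144 144]
 [142 142 143 143 143 145 108 107  96 140 146 131 129 143 145 143]
 [143 143 142 143 143 144 110 106 103 140 131 129 128 140 142 141]
 [142 142 142 142 143 145 113 107 102 141 132 128 126 141 142 140]
 [144 142 141 142 143 147 114 106 101 127 130 128 144 143 144 142]
 [142 142 142 142 141 144 107 105 100 126 129 142 144 146 147 148]
 [144 142 141 141 140 144 110 107  96 127 128 142 144 147 151  96]
 [143 142 141 143 143 145 107 106 105 128 129 141 145 147  97  86]
 [143 144 143 143 143 148 110 105 104 127 143 145 146 149 100  89]
 [143 144 142 143 145 149 11
[... 731 characters left out ...]
  -2 -38 -42 -50 -22  -4  -3   1 -48 -59 -57]
 [ -5  -5  -4  -3  -3  -2  -8  -2 -21  -6  -2  -1 -49 -57 -55 -54]
 [ -3  -5  -5  -4  -2  -2  -3   0  -1   0   0 -49 -58 -55 -56 -55]
 [ -4  -3  -5  -2  -1  -3  -3  -3  -2   0 -17 -54 -58 -56 -57 -56]
 [ -4  -4  -5  -3  -2  -2  -2  -3  -2   1 -39 -54 -56 -53 -54 -55]
 [ -5  -4  -4  -4  -1  -1   0  -2   1  -9 -55 -57 -56 -56 -56 -53]
 [ -3  -4  -3  -4  -4  -4   0   1 -23 -54 -56 -56 -57 -54 -57 -57]
 [ -5  -3  -5  -5  -4  -1   0 -48 -60 -57 -57 -56 -57 -56 -57 -56]]
0 0 [[288.62, 205.21], [288.99, 198.24], [289.49, 188.81]]
0.003 0 [[289.25, 204.64], [289.63, 197.67], [290.15, 188.23]]
0 0.003 [[287.88, 204.69], [288.24, 197.72], [288.72, 188.29]]
```

Run:
```python
from h import *
s,t=pickle.load(open('hov.pkl','rb'))
b=onz(s,288.44,208.57,.07);print('bore',b)
for c in[(288.95,204.5),(288.95,205),(288.8,204.7)]:
    p=onz(s,*c,.0853);print(c,p,(b-p)[:2])
```

```text
bore [ 0.55114322 -0.06641805  0.07      ]
(288.95, 204.5) [ 0.55509223 -0.06446484  0.0853    ] [-0.00394902 -0.0019532 ]
(288.95, 205) [ 0.55360155 -0.06573992  0.0853    ] [-0.00245833 -0.00067813]
(288.8, 204.7) [ 0.55418388 -0.06462926  0.0853    ] [-0.00304066 -0.00178879]
```

```bash
cat > rod.py <<'E'
from station import r; from h import *; import sys
from scipy.optimize import minimize
if sys.argv[1:]==['go']:
    L=[]; r.servo_line([.5523,-.0335,.288+.085],speed=.08)
    for dx,dy in((0,.032),(-.0053,.0297),(-.0101,.0271),(-.0027,.0244),(.004,.0281)):
        r.servo_line([.5523+dx,-.0655+dy,.288+.080],speed=.05); r.wait(.3)
        L.append((r.sense()['tcp_pos'],r.snapshot('side')))
    pickle.dump(L,open('rod.pkl','wb')); print(r.sense()['clock'],r.sense()['contact_force'])
L=pickle.load(open('rod.pkl','rb')); s0,_=pickle.load(open('sw2.pkl','rb')); bg=s0['frame'].mean(2)
a=np.linspace(0,2*np.pi,24,endpoint=False); C=.004*np.c_[np.cos(a),np.sin(a),0*a]; N=8
def mask(s,X,o,sh):
    p=(proj(s,X)-o+.5)*N-.5; m=np.zeros((sh[0]*N,sh[1]*N),np.uint8)
    cv2.fillConvexPoly(m,cv2.convexHull(np.round(p*16).astype(np.int32)),255,cv2.LINE_AA,4)
    return cv2.resize(m,sh[::-1],interpolation=cv2.INTER_AREA)/255.
def cost(q,full=False):
    e=0
    for tcp,s in L:
        T=np.array([tcp[0]+q[0],tcp[1]+q[1],tcp[2]-.288]); k=proj(s,tcp-[0,0,.288])[0].round().astype(int)
        o=k-[6,9]; sh=(13,11)
        im=s['frame'].mean(2)[o[1]:o[1]+sh[0],o[0]:o[0]+sh[1]]; b=bg[o[1]:o[1]+sh[0],o[0]:o[0]+sh[1]]-3
        M=mask(s,np.r_[T+C,T+[0,0,.05]+C],o,sh)
        l=np.array([q[2],q[3]]); h=T[2]-.07; f=lambda z:np.r_[T[:2]+l*z,.07]
        S=mask(s,np.r_[f(h)+C,f(h+.05)+C],o,sh)
        m=(b*(1-S)+b*q[5]*S)*(1-M)+q[4]*100*M
        d=im-m; e+=(np.minimum(abs(d),25)**2).sum()/d.size
        if full: print(d.astype(int))
    return e/len(L)
best=None
for x0 in np.mgrid[-.003:.0035:.003,-.003:.0035:.003].reshape(2,-1).T:
    w=minimize(cost,[*x0,.5,-.5,1.05,.89],method='Nelder-Mead',options=dict(initial_simplex=np.array([[*x0,.5,-.5,1.05,.89]]*7)+np.vstack([np.zeros(6),np.diag([.002,.002,.4,.4,.05,.05])]),maxiter=250))
    if best is None or w.fun<best.fun: best=w
    print(w.x.round(4),round(w.fun,2))
print('best',best.x)
E
timeout 500 python3 rod.py go
```

```text
32.95 [-0.6581947  -0.35106033 -0.95212973]
[ 1.0000e-03 -1.0000e-04 -3.9090e-01 -2.7311e+00  1.0173e+00  1.1232e+00] 147.3
[ 9.0000e-04 -1.0000e-04  4.7900e-01 -9.2340e-01  1.0188e+00  9.6460e-01] 147.31
[ 9.0000e-04 -1.0000e-04  6.6640e-01 -1.1655e+00  1.0184e+00  9.5500e-01] 147.29
[ 9.0000e-04 -1.0000e-04  6.6510e-01 -9.8300e-01  1.0183e+00  9.3460e-01] 147.28
[ 1.0000e-03 -0.0000e+00  8.5900e-01 -8.9380e-01  1.0196e+00  9.5290e-01] 147.32
[1.1000e-03 5.0000e-04 6.6770e-01 2.4130e-01 1.0105e+00 8.7080e-01] 121.84
[ 1.0000e-03 -1.0000e-04  4.5600e-01 -1.0608e+00  1.0186e+00  9.4430e-01] 147.29
[ 9.0000e-04 -1.0000e-04  9.0670e-01 -9.9580e-01  1.0187e+00  9.6000e-01] 147.28
[1.500e-03 8.000e-04 7.040e-01 2.496e-01 1.023e+00 8.821e-01] 121.4
best [1.48794901e-03 7.96062901e-04 7.04040638e-01 2.49582471e-01
 1.02301477e+00 8.82119143e-01]
```

```bash
sed -i 's/^best=None/bg=np.full_like(bg,146.)\nbest=None/; s/-.003:.0035:.003,-.003:.0035:.003/-.001:.003:.002,-.001:.003:.002/; s/\[\*x0,.5,-.5,/[*x0,.7,.25,/g' rod.py; echo "cost(best.x,True)" >>rod.py; timeout 500 python3 rod.py
```

```text
[1.0000e-03 3.0000e-04 9.2950e-01 3.4180e-01 1.0162e+00 8.8570e-01] 91.05
[1.0000e-03 4.0000e-04 9.2960e-01 3.3860e-01 1.0221e+00 8.8900e-01] 91.05
[1.0000e-03 5.0000e-04 8.5310e-01 3.1100e-01 1.0246e+00 8.8840e-01] 90.99
[1.1000e-03 5.0000e-04 8.6510e-01 3.1420e-01 1.0221e+00 8.8740e-01] 90.96
best [1.05339998e-03 4.51253338e-04 8.65059900e-01 3.14205829e-01
 1.02207525e+00 8.87431607e-01]
[[-60  22 -42 -56 -28 -22   2  -4  -1   1   0]
 [ 99 106  78  -6  -1  -2   5  -7  -1   5   1]
 [ 68  55   7  -4   0  -3   4   1   0   2   0]
 [  5  -7  -5  -3   0  -2   4   0   3   5   0]
 [ -5  -3  -4  -4  -1   0   5   0  -4   1   0]
 [ -2  -3  -5  -3  -2   1   4  -2   0   2  -5]
 [ -2  -4  -2  -2   0   3   5  -7   0   0   0]
 [ -2  -3  -2  -3   0   5   4  -9  -1   8   1]
 [ -4  -2  -2  -1   0   0   4 -11  -4   0   4]
 [  0   0  -1  -2  -2   8   6  -6  -9   1 -43]
 [  0   0  -1  -1   0   0 -20   1   7 -44 -55]
 [  0  -1  -1  -4  -1   0   5 -42 -55 -53 -53]
 [  0  -3  -3  -1  -2   1 -44 -54 -51 -52 -51]]
[[ 13  99 107  78  -4 -10   6   0  -2  -3   3]
 [104  69  55   7  -2  -4   5   0  -3  -2   0]

[... 1653 characters left out ...]
 -1  -1  -2   0   0   2 -44 -57 -54 -53]
 [  0   0   0  -1   0   0   4 -42 -52 -50 -48]]
[[-42 -57 -29 -24   0   1   4  -8  -4   3   4]
 [ 78  -6  -3   0   1   4   4 -10  -4  -1   0]
 [  6  -4  -1  -2   0   7   3 -14   0   1   0]
 [ -5  -4  -2  -1   1   4   2  -1  -8  -1   0]
 [ -4  -3  -4  -1   2   5   2  -3   0   1  -4]
 [ -4  -3  -4  -3   2   7   2  -2   0   0   3]
 [ -4  -3  -3   0   5   7   2 -12  -1  -2  -1]
 [ -3  -2  -2   0  -7   3   2 -16  -2   3   3]
 [ -3  -3  -2   0  -7   4   3 -23  -6   0   6]
 [  0  -2  -3  -4   2   1   0 -10   2   4 -43]
 [  0  -1  -1  -2   0   2   6   5 -45 -56 -55]
 [ -4  -3  -2   0   1   3 -44 -57 -53 -53 -52]
 [ -2  -2  -2  -1   2   4 -42 -53 -52 -51 -51]]
```

Run:
```python
from station import r; from h import *
x,y=.5501,-.0669
r.servo_line([r.sense()['tcp_pos'][0],r.sense()['tcp_pos'][1],.375],speed=.05)
r.servo_line([x,y,.375],speed=.05); r.wait(.3)
s=r.snapshot('side')
r.servo_line([x,y,.318],speed=.03); r.wait(.4)
q=r.sense(); print(q['tcp_pos'],q['orientation'],q['contact_force'],q['opening'],q['clock'])
s2=r.snapshot('side'); t=r.snapshot('top'); pickle.dump((s,s2,t),open('in.pkl','wb'))
g=lambda s,o,w,h,k:cv2.resize(s['frame'][o[1]:o[1]+h,o[0]:o[0]+w,::-1],(w*k,h*k),interpolation=cv2.INTER_CUBIC)
a=np.hstack([g(s,(270,185),20,34,12),g(s2,(270,185),20,34,12)]); 
b=g(t,(258,145),80,102,4)
cv2.imwrite('pics/in.png',np.hstack([a,b]))
print(s2['frame'].mean(2).astype(int)[199:214,281:298])
```

```text
[ 0.55009871 -0.0669032   0.31804221] [ 1.79998246e+02 -1.91554477e-03  7.49689295e+00] [ 0.30196496 -1.03831422 -1.41915987] 0.024451296333626516 36.7917
[[141 142 142  94  75  74  74  75  75  82  54  50  48  38 105 128 127]
 [143 144 127  92  80  73  73  73  75  80  61  51  48  63 129 131 128]
 [141 142 128 105 117 111  83  73  75  75  64  86  84  96 133 134 132]
 [142 144 145 109 109 118 121  93  89  76 102 121 111  81  73 130 135]
 [143 143 144 131  99 103 114 119 120 122 116 112  90  77  74  87  88]
 [144 144 144 145 148 122 108 106 106 107 106  90  78  89  92  91  89]
 [142 143 143 144 147 101  81 103 107  87  75  90  93  93  91  92  91]
 [141 144 144 147 101  92  86 104 107  79  94  94  91  92  92  92  91]
 [141 145 148 101  88  71  74 104 105  72  79  92  92  92  91  92  92]
 [141 146 101  89  80  70  68 105 107  69  73  73  90  91  91  92  91]
 [144  98  89  93  77  66  74 106 106  60  72  76  90  91  91  90  91]
 [147 100  90  91  86  69  71 107 106  73  68  85  92  93  93  92  91]
 [101  88  92  91  92  85  71 103 102  82  85  91  93  93  94  92  92]
 [ 87  89  92  92  92  93  94  92  91  91  91  92  92  94  92  90  94]
 [ 86  88  89  91  91  92  92  92  92  92  93  90  93  92  93  93  93]]
```

View pics/in.png

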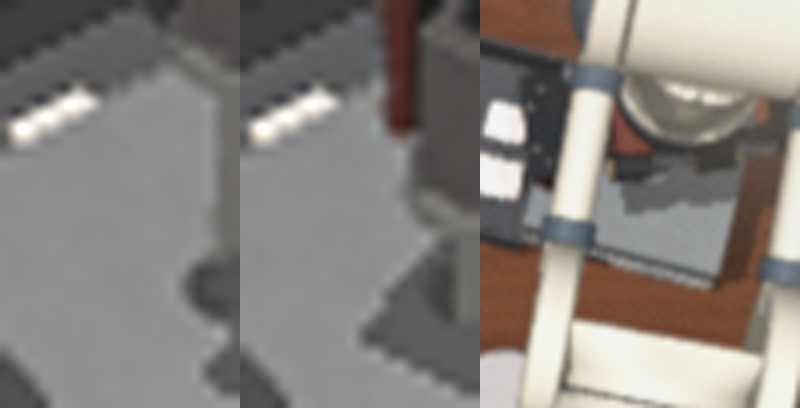

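Run:
```python
from station import r; import numpy as np
for i in range(4):
    r.wait(.3); q=r.sense(); print(q['contact_force'].round(2),q['torque'].round(3),q['tcp_pos'].round(4),round(q['clock'],2))
if abs(q['contact_force'][:2]).max()<1.2: print(r.hand_in())
```

```text
[ 0.37  1.1  -0.6 ] [ 0.014 -0.037 -0.061] [ 0.5501 -0.0669  0.318 ] 37.19
[ 0.37 -0.03 -1.67] [-0.024  0.001  0.006] [ 0.5501 -0.0669  0.318 ] 37.49
[-0.35  0.31 -1.69] [ 0.003 -0.012  0.006] [ 0.5501 -0.0669  0.318 ] 37.79
[ 0.91 -0.47 -1.99] [-0.037  0.028  0.029] [ 0.5501 -0.0669  0.318 ] 38.09
the job is handed in; nothing more can be done
None
```

I swept the chips into the catch tray with the robot's-rightmost scraper and put that scraper back standing where it came from. I then lowered the probe into the bore, where the gripper still holds it, and handed in at about 38 s. The hand-in reported no verdict.

**What the last checks showed**
- **Chips:** the deck was clear. Only two white patches show in the tray; I took the third chip to be stacked with the lower one but did not see it separately.
- **Scraper:** the picture after release shows it standing on the bench, clear of the block and stand.
- **Probe depth:** the tip is about 40 mm below the deck, worked out from the arm position rather than seen.
- **Probe centring:** the side camera shows the rod within about 0.1 pixel (under 1 mm) of the bore's centre sideways. Along that camera's line of sight I rely on a fit made before lowering, good to about 1–1.5 mm.
- **Probe steadiness:** the tool was vertical and the arm still. Wrist forces were sensor noise around the probe's own weight, with no sign of contact with the block.

**Disagreement:** the top camera put the bore about 3 mm from where the side camera put it. I used the side camera because it had also measured the tip, so its calibration error largely cancels. The gripper hid the rod from the top camera, so that check was not possible.

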